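# Lay the standing stone slab down on the measuring stage

## Task

Tip the tall stone slab over the toe stop so that it lies flat on its broad side on the raised deck of the measuring stage, its head end sticking out past the deck's open end, and let it down gently all the way, never letting it fall freely. Use only the fingertips, spread on either side of it, one pushing it over and the other taking its weight on the way down: do not squeeze, lift or carry the slab. Leave the other things around the stage alone and finish clear of everything.

Things in the scene. Friction and masses are not known exactly. Their poses are not given: they have to be found in the camera images.
- stage: Fixed measuring stage (grey block, dark steel deck), 160 (its x) x 120 (its y) mm; origin at the centre of its underside on the bench. From its -x end: deck 110 mm long, top at z = 50 mm; footwell 38 mm long, floor at 44 mm, where the slab stands; rear ridge 12 mm long, top at 50 mm. The slab is tipped towards the stage's -x, which points to the robot's right, within 0.4 rad.
- toe_stop (a point): Middle of the toe stop's upper edge: the 6 mm step between footwell and deck (stage x = +30 mm, z = 50 mm). Axes as the stage's.
- deck_end (a point): Middle of the deck's upper edge at its open -x end (stage x = -80 mm, z = 50 mm). Beyond it there is only bare bench, 50 mm lower; the slab's head will stick out 30 to 70 mm past it, leaving room for a finger underneath.
- slab: Loose grey stone slab, 30 mm thick (x) x 60 wide (y) x 180 tall (z), 0.45 to 0.75 kg, upright in the footwell (top 224 mm above the bench). Origin: centre of its foot face; z runs along it to the head. Its -x face, 1 to 7 mm from the toe stop, becomes the underside. Past about 9 degrees of tilt it falls by itself. Lying as wanted, its z points along the stage's -x.
- slab_center (a point): Centre of the slab, 90 mm up from its foot. 65 mm above the bench when the slab lies flat on the deck.
- slab_toe (a point): Middle of the slab's lower edge on the toe-stop side (slab x = -15 mm, z = 0), about which it tips; 44 mm above the bench at the start, 50 mm when lying. On the way down it may slip back by up to about 30 mm, until the rear ridge stops it, which is harmless.
- tin: Bystander: round aluminium sample tin, 66 mm diameter, 50 mm tall, origin at its foot; loose on the bench.
- beaker: Bystander: open glass beaker, 68 mm diameter, 85 mm tall, origin at its foot; loose on the bench.
- offcut: Bystander: short stone offcut, 30 x 60 mm, 70 mm tall, standing on the bench, origin at its foot.
- bottle: Bystander: white plastic bottle, 56 mm diameter, 150 mm tall, origin at its foot; loose on the bench. The four bystanders stand at least 150 mm from the stage's middle line on its -y side (the side away from the robot), or 150 mm and more from its centre on its +x side; none on its near side or past the deck's end.
Mind the look-alikes: they are no part of the job. What is meant by the slab is not red or yellow, and is the smaller of those in its own colour.

How it is judged (in metres and radians):
At the end, for the whole second after the job is handed in: The slab lies still, flat on its broad face on the deck (within 4 degrees), along the stage within 0.2 rad, its centre within 35 mm of the stage's middle line, its foot end between 15 mm past and 42 mm behind the toe stop, its head out past the deck's open end (angle between slab's own z axis and vertical between 1.5 and 1.64 rad and angle between slab's own x axis and vertical below 0.1 rad and angle between the z axis of slab and the x axis of stage, either way round below 0.2 rad and z of slab_center in the frame of stage between 0.06 and 0.07 m and y of slab_center in the frame of stage between -0.035 and 0.035 m and x of slab_toe in the frame of stage between 0.015 and 0.072 m and linear speed of slab below 0.02 m/s and angular speed of slab below 0.1 rad/s); the robot touches nothing.
It fails at once if the slab falls or drops: it turns faster than 3.5 rad/s (angular speed of slab above 3.5 rad/s).
It fails at once if the slab is lifted: its toe edge rises more than 20 mm off the footwell floor (height (world z) of slab_toe above 0.064 m).
It fails at once if the slab is squeezed or pressed hard: more than 15 N from the fingers (contact force between the fingers and slab above 15 N).
It fails at once if a bystander (tin, beaker, offcut, bottle) is moved more than 20 mm (distance of any of tin, beaker, offcut, bottle from where it was at the start of the episode above 0.02 m).
It also fails if it takes over 56 s, if anything falls off the work surface, if the arm or the gripper's body presses on something with over 40 N, if the wrist force passes 120 N, or if a joint passes its speed limit or range.

## Robot

A 6-joint arm with a two-finger parallel gripper is mounted at the origin on the work surface. World frame = base frame: x ahead of the robot, y to its left, z up, the work surface at z = 0. Lengths are in m, angles in degrees, forces in N, time in s.
With the tool pointing down it reaches from about 0.3 to 0.85 m from the base axis. Payload 4.2 kg.
Tool frame: the origin (TCP) lies between the finger pads; the fingertips stand 22 mm ahead of it and the grasp point (between the pads) lies 3 mm ahead of it; z points along the fingers, x is the direction in which the jaws open and shut, and the axes are right-handed (so a half turn about z gives the same grasp; the last joint's range is limited). The gripper opens to 91 mm and grips with 3 to 60 N. Pads are 32 mm wide; open, the fingers measure 118 mm over their backs; the gripper's body (76 mm by 178 mm) begins 60 mm behind the grasp point.
Start: joints at [-68.64, 18.312, 89.639, -0, 72.044, -1.146], TCP at [0.22, -0.531, 0.236] pointing down, gripper open.
Joint ranges: [-177.97, 177.97], [-48.28, 115.42], [12.27, 149.76], [-77.06, 257.06], [2.81, 150.46], [-146.56, 146.56]. Speed limits (degrees/s): [147.25, 147.25, 180, 180, 180, 180].

## Interface

Orientations are given as a 3x3 rotation matrix whose columns are the frame's x, y, z axes.
In Python, from station import bot, imaging gives the robot as it stands. The module is installed in compiled form; this text tells all that it offers. Calls block until the motion is done:
- bot.reach(position, orientation): joint-space move of the TCP to a pose.
- bot.line_to(position, rot=None, rate=0.15): straight line of the TCP; rot=None keeps the orientation; rate is the mean speed in m/s.
- bot.goto_joints(angles): joint-space move.
- bot.let_go() and bot.clamp(): open the fingers fully, or close them until they stop; the grip force is fixed at half the most.
- bot.sleep(seconds).
- bot.solve_ik(position, orientation): joint angles nearest the present ones, or None.
- imaging.get_image(name): name is "side" or "top"; returns the picture (400x640x3 uint8, blue, green, red); there is no depth.
- imaging.camera_model(name): a dict with "mtx" (3x3 intrinsics, pixels), "pose" (4x4, takes a point from camera to world coordinates). Camera axes: x right, y down, z forward; pixel columns grow to the right and rows downward; lengths in m; the calibration is good to about 2 mm. A picture is of the moment at which its call begins. camera_model takes no time and is no camera call.
A pose or a line that the arm cannot do raises bot.IKError and nothing moves.
- bot.sign_off(): hands the job in, once; it reports no verdict.
Readings, each from a call of its own:
- bot.get_time_s(): time.
- bot.get_joint_positions(): joint angles.
- bot.get_joint_vel(): joint speeds.
- bot.get_effort(): joint torques, N m.
- bot.get_eef_pos(): TCP position.
- bot.get_tool_rot(): TCP orientation.
- bot.get_wrist_force(): force on the tool from outside, world axes, zero at the start.
- bot.get_ft_torque(): the same for the moment, N m.
- bot.get_opening(): opening from 0.0 (shut) to 1.0 (fully open).
Only numpy, scipy, OpenCV 4.12 (cv2) and the standard library are available. Lean on these libraries where they do the work, as an engineer would, in place of code of your own. Each camera call takes 0.05 s, during which the arm holds its last target. There are 200 camera calls.

## Working session

There is one attempt and no reset: what is moved stays moved. The work goes in short steps, each a Python script; the robot and the scene stay as the last script left them, time stands still between calls to the robot, and variables do not carry over. Pictures are saved under pics/ and viewed, about 8 in all and at most 12, crops included, and the job is handed in when it is done.

```bash
mkdir -p pics; python3 - <<'E'
from station import bot, imaging
import cv2,numpy as np
for n in("side","top"):
    im=imaging.get_image(n); cv2.imwrite(f"pics/{n}0.png",im)
    m=imaging.camera_model(n); print(n,np.round(m["mtx"],1).tolist(),np.round(m["pose"],4).tolist())
print(bot.get_time_s(),np.round(bot.get_tool_rot(),3).tolist(),bot.get_wrist_force())
E
```

```text
side [[395.4, 0.0, 315.3], [0.0, 395.4, 200.8], [0.0, 0.0, 1.0]] [[-0.9446, -0.1454, 0.2944, 0.3792], [-0.3275, 0.4823, -0.8125, 0.6242], [-0.0238, -0.8639, -0.5032, 0.4585], [0.0, 0.0, 0.0, 1.0]]
top [[485.4, 0.0, 324.4], [0.0, 485.4, 199.5], [0.0, 0.0, 1.0]] [[-0.0293, -0.9905, 0.134, 0.4348], [-0.999, 0.0336, 0.0299, 0.0552], [-0.0341, -0.133, -0.9905, 1.0945], [0.0, 0.0, 0.0, 1.0]]
0.1 [[0.383, -0.924, -0.001], [-0.924, -0.383, 0.002], [-0.002, -0.0, -1.0]] [-0.51120035 -0.44474392  0.09518721]
```

View pics/side0.png

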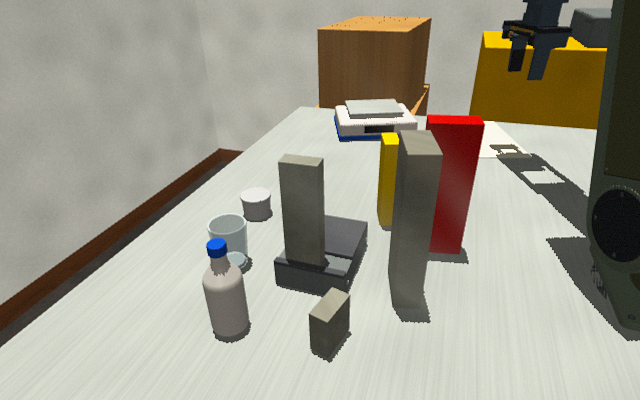

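View pics/top0.png

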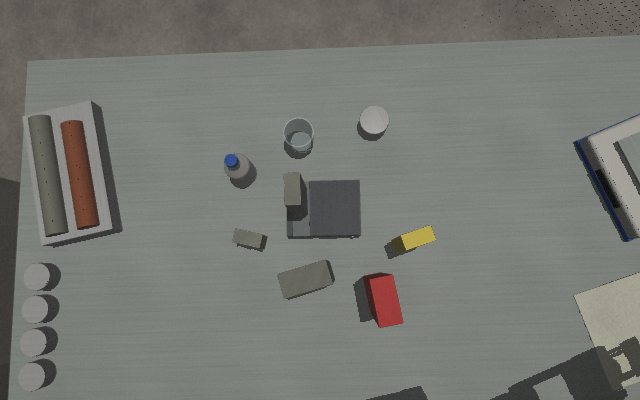

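The side view shows the grey slab in the stage's footwell (302,210), with its top face at (302,160). In the top view the slab is at (292,188), and the deck spans (309–360, 180–236).

Things that could be taken for the slab (top pixel):
- larger grey slab (305,280), not in the stage
- red slab (383,300)
- yellow slab (417,238)
- short offcut (249,239)

I choose the grey one in the footwell, since it is the smaller of the grey pair, and check it in a close crop.

```bash
python3 - <<'E'
import cv2,numpy as np
t=cv2.imread("pics/top0.png");s=cv2.imread("pics/side0.png")
a=cv2.resize(t[160:250,270:380],None,fx=5,fy=5,interpolation=cv2.INTER_NEAREST)
b=cv2.resize(s[145:300,265:375],None,fx=3.2,fy=3.2,interpolation=cv2.INTER_NEAREST)[:450]
b=cv2.resize(b,(250,450)) if False else b[:, :250]
cv2.imwrite("pics/crop1.png",np.hstack([a,b]))
for p in [(335,210),(298,220),(292,178),(292,200),(292,230),(315,232),(325,170),(310,280)]: print(p,t[p[1],p[0]])
print(t[205,280:370].tolist()[::3])
E
```

```text
(335, 210) [81 80 79]
(298, 220) [50 51 49]
(292, 178) [103 111 113]
(292, 200) [ 95 105 105]
(292, 230) [75 74 72]
(315, 232) [74 74 73]
(325, 170) [126 132 126]
(310, 280) [ 94 104 101]
[[127, 134, 129], [127, 133, 128], [56, 61, 60], [55, 60, 59], [51, 57, 55], [52, 56, 54], [51, 53, 53], [46, 52, 49], [49, 56, 54], [75, 78, 74], [80, 78, 76], [77, 75, 74], [83, 80, 79], [79, 76, 76], [79, 77, 75], [79, 79, 77], [80, 80, 80], [77, 76, 73], [75, 74, 72], [80, 77, 75], [81, 79, 78], [81, 79, 80], [79, 78, 78], [79, 79, 78], [80, 79, 78], [81, 80, 78], [78, 78, 77], [124, 129, 125], [125, 130, 125], [126, 130, 126]]
```

View pics/crop1.png

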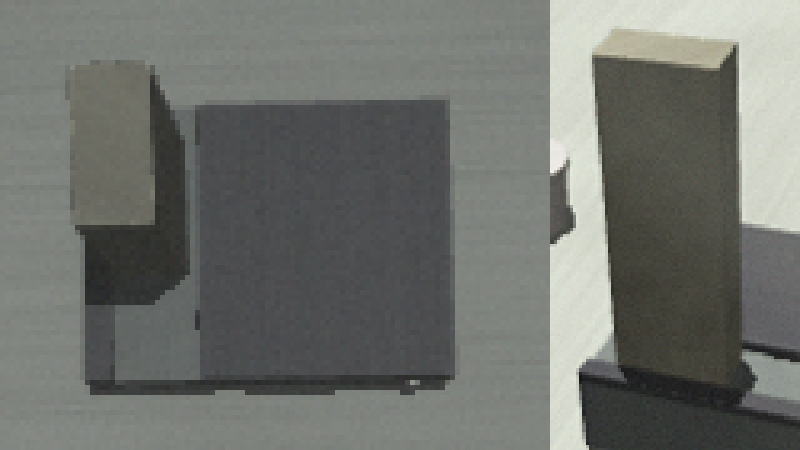

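The crop confirms the slab standing in the footwell. In crop pixels its top face has corners at about (70,64), (152,63), (155,224) and (76,227). The deck corners are (197,106), (449,100), (453,376) and (200,380).

```bash
cat > h.py <<'E'
from station import bot, imaging
import cv2,numpy as np
def ray(n,uv,z):
    m=imaging.camera_model(n);P=np.array(m["pose"]);d=P[:3,:3]@np.linalg.inv(m["mtx"])@[uv[0],uv[1],1]
    return P[:3,3]+d*(z-P[2,3])/d[2]
def quad(mask):
    cs,_=cv2.findContours(mask.astype(np.uint8),cv2.RETR_EXTERNAL,cv2.CHAIN_APPROX_NONE)
    return cv2.boxPoints(cv2.minAreaRect(max(cs,key=cv2.contourArea)))
E
python3 - <<'E'
from h import *
def rep(n,q,z):
    w=np.array([ray(n,p,z) for p in q]);print(n,np.round(q,1).tolist());print(np.round(w,4).tolist(),"centre",np.round(w.mean(0),4))
    for i in range(4):
        e=w[(i+1)%4]-w[i];print("  edge",round(np.hypot(*e[:2]),4),"ang",round(np.degrees(np.arctan2(e[1],e[0])),1))
K=np.ones((3,3),np.uint8)
t=cv2.imread("pics/top0.png").astype(int)
roi=np.zeros(t.shape[:2],bool);roi[165:250,280:370]=1
g=cv2.medianBlur(t.astype(np.uint8),3).astype(int)
g0=g[...,0];rb=g[...,2]-g[...,0]
deck=roi&(g0>65)&(g0<98)&(rb<3);deck[:,:309]=0
deck=cv2.morphologyEx(deck.astype(np.uint8),cv2.MORPH_OPEN,np.ones((5,5),np.uint8))
rep("top",quad(deck),.05)
roi[:,312:]=0
sl=roi&(g0>85)&(g0<118)&(rb>3)
sl=cv2.morphologyEx(sl.astype(np.uint8),cv2.MORPH_OPEN,np.ones((5,5),np.uint8))
rep("top",quad(sl),.224)
s=cv2.imread("pics/side0.png").astype(int)
# side: slab top corners by hand from crop (px/3.2+offset)
for p in [(593-550,53),(615-550,30),(738-550,43),(721-550,68)]: 
    q=(p[0]/3.2+265,p[1]/3.2+145);print("side top corner",np.round(ray("side",q,.224),4))
print("others (x,y):",{k:np.round(ray("top",p,z),3).tolist() for k,p,z in [("biggrey top?",(305,280),.26),("red",(383,300),.26),("yellow",(417,238),.2),("tin",(374,121),.05),("beaker",(299,133),.085),("bottle",(232,160),.15),("offcut",(248,236),.07)]})
E
```

```text
top [[309.0, 180.0], [360.0, 180.0], [360.0, 235.0], [309.0, 235.0]]
[[0.6204, 0.1191, 0.05], [0.6164, 0.0079, 0.05], [0.4968, 0.0126, 0.05], [0.5003, 0.1221, 0.05]] centre [0.5585 0.0654 0.05  ]
  edge 0.1113 ang -92.0
  edge 0.1197 ang 177.8
  edge 0.1096 ang 88.2
  edge 0.1202 ang -1.4
top [[282.70001220703125, 172.39999389648438], [299.0, 171.6999969482422], [300.3999938964844, 203.89999389648438], [284.1000061035156, 204.60000610351562]]
[[0.6052, 0.1562, 0.224], [0.6054, 0.1263, 0.224], [0.546, 0.1252, 0.224], [0.5458, 0.1549, 0.224]] centre [0.5756 0.1407 0.224 ]
  edge 0.0299 ang -89.6
  edge 0.0594 ang -178.9
  edge 0.0296 ang 90.5
  edge 0.0594 ang 1.3
side top corner [0.6033 0.1555 0.224 ]
side top corner [0.6037 0.1291 0.224 ]
side top corner [0.5444 0.1273 0.224 ]
side top corner [0.5433 0.1543 0.224 ]
others (x,y): {'biggrey top?': [0.411, 0.117, 0.26], 'red': [0.374, -0.013, 0.26], 'yellow': [0.479, -0.085, 0.2], 'tin': [0.748, -0.028, 0.05], 'beaker': [0.717, 0.136, 0.085], 'bottle': [0.649, 0.266, 0.15], 'offcut': [0.501, 0.25, 0.07]}
```

```bash
cat >> h.py <<'E'
X=.575; TOE=np.array([.1257,.044])   # (y,z)
def tool(tip,al,flip=1):
    """TCP pose from support-finger tip (y,z) and tool tilt al deg (0=down, + = pointing to +y)"""
    a=np.radians(al);zt=np.array([np.sin(a),-np.cos(a)]);u=np.array([np.cos(a),np.sin(a)])
    p=np.array(tip)-.022*zt+.0455*u
    z=np.r_[0,zt];x=flip*np.r_[0,u];return np.r_[X,p],np.column_stack([x,np.cross(z,x),z])
def toe(th):
    t=np.radians(min(th,82));return np.array([max(TOE[0],min(.120+.006*np.tan(t),.154)),.044+(.006*(th-80)/10 if th>80 else 0)])
def ft(th): t=np.radians(th);return np.array([-np.sin(t),np.cos(t)]),np.array([np.cos(t),np.sin(t)])
def clear(tip,al,th,T=None):
    """S-finger/P-finger clearance and palm clearance for slab at tilt th (mm)"""
    T=toe(th) if T is None else T;f,n=ft(th);a=np.radians(al);zt=np.array([np.sin(a),-np.cos(a)]);u=np.array([np.cos(a),np.sin(a)])
    tip=np.array(tip);fe=T+.18*f;be=fe+.03*n
    S=min((T-tip)@n,(fe-tip)@u) if (fe-tip)@zt<0 and (fe-tip)@u<0.02 and al<th else (T-tip)@n
    P=min(.091-(be-tip)@u,.091-(fe-tip)@u); palm=.079+min((be-tip)@zt,(fe-tip)@zt)
    return np.round([1e3*S,1e3*P,1e3*palm],1)
E
python3 - <<'E'
from h import *
def tri(a,b):
    A=[];
    for n,uv in(("top",a),("side",b)):
        m=imaging.camera_model(n);P=np.array(m["pose"]);d=P[:3,:3]@np.linalg.inv(m["mtx"])@[uv[0],uv[1],1];A.append((P[:3,3],d/np.linalg.norm(d)))
    (p,d),(q,e)=A;s=np.linalg.lstsq(np.c_[d,-e],q-p,rcond=None)[0];return np.round((p+d*s[0]+q+e*s[1])/2,3),round(np.linalg.norm(p+d*s[0]-q-e*s[1]),3)
print("slab top",tri((291.5,188),(301,160)),"yellow",tri((418,238),(389,135)),"red",tri((386,300),(455,120)),"grey",tri((306,279),(418,142)))
def path(th):
    al=np.interp(th,[0,15,90],[47,60,76]);rho=np.interp(th,[0,15,90],[.083,.086,.140]);return al,rho
q=None
for fl in(1,-1):
  for th in (0,5,10,15,25,35,45,55,65,75,85,90):
    al,rho=path(th);f,n=ft(th);tip=toe(th)+rho*f-.003*n
    p,R=tool(tip,al,fl);j=bot.solve_ik(p,R)
    print(fl,th,round(al),np.round(tip,3),np.round(p,3),None if j is None else np.round(j).astype(int).tolist(),clear(tip,al,th))
E
```

```text
slab top (array([0.575, 0.141, 0.224]), np.float64(0.001)) yellow (array([ 0.483, -0.089,  0.187]), np.float64(0.006)) red (array([ 0.373, -0.019,  0.249]), np.float64(0.0)) grey (array([0.414, 0.116, 0.259]), np.float64(0.004))
1 0 47 [0.123 0.127] [0.575 0.138 0.175] [-10, 27, 101, 49, 71, -125] [ 3.  -2.4 15. ]
1 5 51 [0.115 0.127] [0.575 0.127 0.177] [-13, 29, 101, 52, 74, -129] [ 3.  -1.2 14.9]
1 10 56 [0.108 0.127] [0.575 0.115 0.177] [-15, 30, 102, 55, 78, -133] [ 3.  -0.  14.8]
1 15 60 [0.101 0.126] [0.575 0.104 0.177] [-17, 32, 102, 57, 81, -136] [ 3.   1.2 14.7]
1 25 62 [0.084 0.127] [0.575 0.085 0.178] [-20, 33, 101, 57, 83, -137] [ 3.  12.3 11.6]
1 35 64 [0.066 0.125] [0.575 0.066 0.175] [-22, 35, 100, 57, 86, -139] [ 3.  23.3 11. ]
1 45 66 [0.048 0.118] [0.575 0.046 0.168] [-24, 37, 100, 57, 88, -141] [ 3.  33.9 12.7]
1 55 69 [0.033 0.107] [0.575 0.029 0.158] [-26, 39, 99, 57, 90, -143] [ 3.  43.7 16.3]
1 65 71 [0.021 0.093] [0.575 0.015 0.143] [-27, 42, 99, 57, 91, -145] [ 3.  52.4 21.6]
1 75 73 [0.017 0.075] [0.575 0.009 0.125] None [ 1. 60. 27.]
1 85 75 [0.018 0.056] 
[... 439 characters left out ...]
   1.2 14.7]
-1 25 62 [0.084 0.127] [0.575 0.085 0.178] [-20, 33, 101, 57, 83, 43] [ 3.  12.3 11.6]
-1 35 64 [0.066 0.125] [0.575 0.066 0.175] [-22, 35, 100, 57, 86, 41] [ 3.  23.3 11. ]
-1 45 66 [0.048 0.118] [0.575 0.046 0.168] [-24, 37, 100, 57, 88, 39] [ 3.  33.9 12.7]
-1 55 69 [0.033 0.107] [0.575 0.029 0.158] [-26, 39, 99, 57, 90, 37] [ 3.  43.7 16.3]
-1 65 71 [0.021 0.093] [0.575 0.015 0.143] [-27, 42, 99, 57, 91, 35] [ 3.  52.4 21.6]
-1 75 73 [0.017 0.075] [0.575 0.009 0.125] [-28, 44, 99, 58, 92, 32] [ 1. 60. 27.]
-1 85 75 [0.018 0.056] [0.575 0.008 0.106] [-28, 47, 99, 58, 92, 30] [-4.7 66.1 30.3]
-1 90 76 [0.014 0.047] [0.575 0.004 0.096] [-29, 48, 99, 59, 93, 29] [-6.8 68.7 32.2]
```

Sizes and triangulation agree: the slab top comes out at z = 0.224. The arm can follow the whole path with the jaw flip of -1. Next I hover, then descend around the head.

```bash
cat >> h.py <<'E'
def path(th): return np.interp(th,[0,15,90],[47,60,76]),np.interp(th,[0,15,90],[.090,.094,.145])
def pose(th,g=.003):
    al,rho=path(th);f,n=ft(th);tip=toe(th)+rho*f-g*n;return tip,al
E
python3 - <<'E'
from h import *
print([ (t,clear(*pose(t),t).tolist()) for t in (0,5,10,15,25)])
bot.let_go()
p=bot.get_eef_pos();bot.line_to([p[0],p[1],.38],rate=.3)
tip,al=pose(0,.008)
P,R=tool(tip+[0,.13],al,-1);bot.reach(P,R)
print(bot.get_time_s(),bot.get_eef_pos(),bot.get_wrist_force(),bot.get_opening())
P,R=tool(tip,al,-1);bot.line_to(P,R,rate=.08)
print(bot.get_time_s(),bot.get_eef_pos()-P,bot.get_wrist_force(),bot.get_ft_torque())
a=imaging.get_image("side")[100:320,190:450];b=imaging.get_image("top")[150:260,230:360]
cv2.imwrite("pics/c2.png",np.vstack([cv2.resize(a,(650,550))[:, :]]) if 0 else np.hstack([cv2.resize(a,(473,400)),cv2.resize(b,(327,400))]))
E
```

```text
[(0, [3.0, 2.7, 19.8]), (5, [3.0, 4.1, 19.9]), (10, [3.0, 5.5, 20.1]), (15, [3.0, 6.9, 20.3]), (25, [3.0, 16.9, 17.7])]
3.625 [0.57522319 0.13198029 0.31242006] [0.07247451 0.14500138 0.10741043] 1.0074512585457454
5.4 [ 2.15522267e-04 -1.59682707e-05  4.43639867e-04] [ 0.34494119  0.18036927 -0.1086815 ] [-0.3927545  -0.01906677  0.02908557]
```

View pics/c2.png

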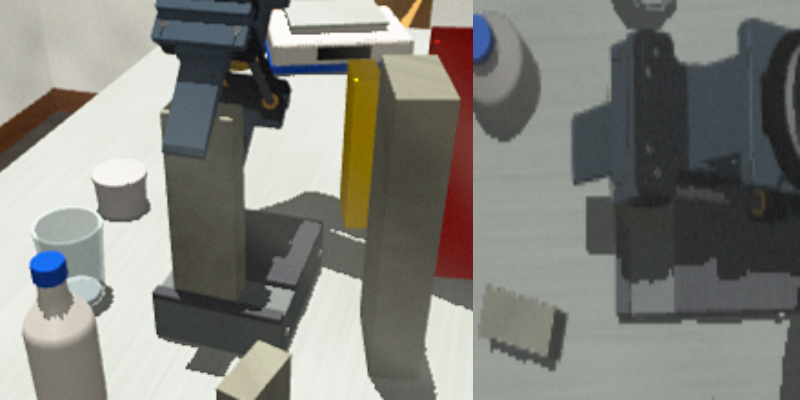

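The side crop shows the jaws straddling the slab head, with the pusher finger behind it at crop (190,110). The fingers are centred on the slab's width, and nothing is touching yet since the forces are about 0. Now I tip it past balance in small steps, watching the wrist force.

```bash
cat >> h.py <<'E'
def drive(ths,g,rate=.02,lim=7):
    f0=np.array([.34,.18,-.1])
    for th in ths:
        P,R=tool(*pose(th,g),-1);bot.line_to(P,R,rate=rate);F=bot.get_wrist_force()-f0
        print(th,round(bot.get_time_s(),2),np.round(F,1),np.round(bot.get_ft_torque()[0]+.39,2))
        if np.linalg.norm(F)>lim: print("STOP force");return False
    return True
E
python3 - <<'E'
from h import *
drive(np.arange(0,21.1,1.5),.005)
cv2.imwrite("pics/s3.png",cv2.resize(imaging.get_image("side")[100:320,190:450],(520,440)))
E
```

```text
0.0 5.8 [ 0.1 -0.2 -0.6] -0.04
1.5 6.12 [-1.2  0.5  1. ] 0.21
3.0 6.45 [-0.7  0.7  2.9] 0.54
4.5 6.78 [-0.3  1.5  4. ] 0.55
6.0 7.1 [-0.1 -0.7  3.1] 0.5
7.5 7.42 [-0.6  0.4  3.5] 0.36
9.0 7.75 [-0.8 -0.1  2.4] 0.36
10.5 8.07 [-0.4  0.6  1.4] 0.19
12.0 8.4 [-0.2 -0.3  0.5] -0.02
13.5 8.73 [-0.4 -0.2 -1. ] -0.24
15.0 9.07 [ 0.  -1.  -0.4] -0.31
16.5 9.36 [-1.2 -1.1 -0.6] -0.37
18.0 9.66 [-0.6 -1.2 -1.1] -0.37
19.5 9.96 [-1.3 -2.8 -0.9] -0.41
21.0 10.26 [-0.3 -2.5 -1.4] -0.49
```

View pics/s3.png

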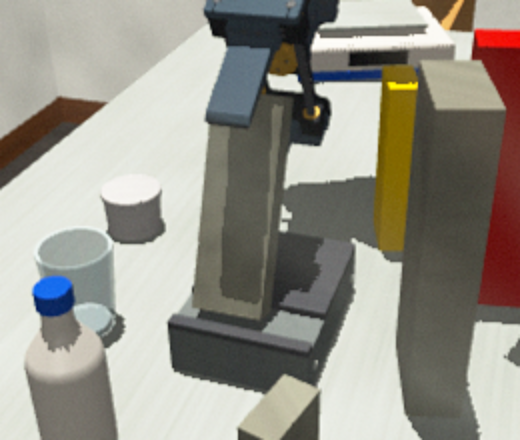

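The slab (250,205) is now leaning on the support finger, and the force sign has reversed smoothly with no jump. I continue lowering to about 63°.

```bash
python3 - <<'E'
from h import *
if drive(np.arange(23,64,2.),.005,rate=.025,lim=11):
    pass
cv2.imwrite("pics/s4.png",cv2.resize(imaging.get_image("side")[100:320,240:500],(520,440)))
cv2.imwrite("pics/t4.png",imaging.get_image("top"));print(bot.get_eef_pos())
E
```

```text
23.0 10.62 [-1.3 -1.4 -1.3] -0.47
25.0 10.93 [-1.2 -1.4 -1.6] -0.51
27.0 11.25 [-0.4 -1.2 -1.3] -0.6
29.0 11.57 [-0.6 -1.5 -3.1] -0.64
31.0 11.88 [ 0.  -2.1 -1.9] -0.62
33.0 12.2 [-0.5 -1.2 -2.6] -0.74
35.0 12.53 [-0.  -0.4 -2.7] -0.69
37.0 12.85 [ 0.2 -1.2 -3.2] -0.78
39.0 13.18 [ 0.1 -0.8 -3.5] -0.82
41.0 13.5 [-1.2 -0.2 -4.4] -0.82
43.0 13.82 [-0.8  0.  -3.8] -0.85
45.0 14.14 [-0.3 -0.5 -3.5] -0.86
47.0 14.46 [-0.3 -0.5 -5.2] -0.81
49.0 14.78 [-0.5  0.4 -3.9] -0.86
51.0 15.09 [-0.6 -0.4 -4.6] -0.88
53.0 15.41 [ 0.3 -0.2 -5.3] -0.85
55.0 15.72 [ 0.4 -0.4 -5.7] -0.87
57.0 16.04 [-0.3  0.8 -4.2] -0.92
59.0 16.36 [-1.7 -0.3 -4.3] -0.82
61.0 16.68 [ 0.2  0.1 -4.9] -0.91
63.0 16.99 [-1.4  0.1 -5.7] -0.91
[0.5750171  0.01135297 0.1473007 ]
```

View pics/s4.png

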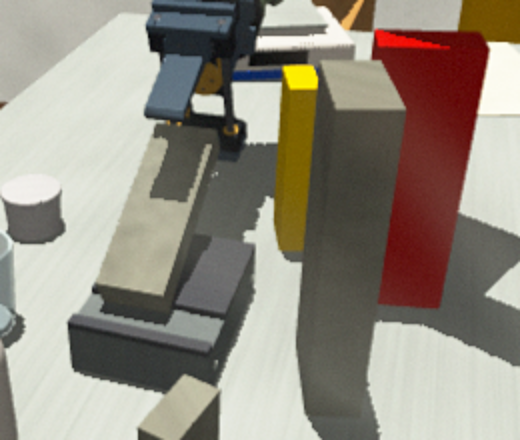

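The slab rests on the support finger at about 65°, with its foot mid-edge at s4 (133,298). The next leg needs the fingertip to pass outside the deck end, so I first estimate the toe position from the foot edge.

```bash
python3 - <<'E'
from h import *
for th in (62,66,70):
    t=np.radians(th);w=ray("side",(133/2+240,298/2+100),.044+.03*np.sin(t));print(th,np.round(w,4),"toe y",round(w[1]-.03*np.cos(t),4),"x",round(w[0],4))
tip0,al0=pose(63,.005);print(tip0,al0,clear(tip0,al0,66,np.array([.135,.044])))
for yh in(-.055,-.04,-.025):
    tip=np.array([-.004,.046-(-.004-yh)*np.tan(np.radians(14))]);P,R=tool(tip,76,-1);print(yh,tip,"body low z",tip[1]+.079*np.cos(np.radians(76))-.0435*np.sin(np.radians(76)),bot.solve_ik(P,R) is not None)
E
```

```text
62 [0.5691 0.1477 0.0705] toe y 0.1337 x 0.5691
66 [0.5687 0.1489 0.0714] toe y 0.1367 x 0.5687
70 [0.5683 0.1498 0.0722] toe y 0.1396 x 0.5683
[0.01666864 0.09703832] 70.24 [-0.3 57.7 28.8]
-0.055 [-0.004       0.03328427] body low z 0.010188237514365685 True
-0.04 [-0.004       0.03702419] body low z 0.013928157557013397 True
-0.025 [-0.004       0.04076411] body low z 0.01766807759966111 True
```

```bash
python3 - <<'E'
from h import *
f0=np.array([.34,.18,-.1]);tip0,al0=pose(63,.005)
pts=[tip0+(np.array([-.004,.056])-tip0)*k for k in np.linspace(0,1,15)[1:]]+[np.array([-.004,z]) for z in np.arange(.054,.0339,-.002)]
for i,tip in enumerate(pts):
    al=np.interp(i,[0,14],[al0,76]);P,R=tool(tip,al,-1);bot.line_to(P,R,rate=.015)
    F=np.mean([bot.get_wrist_force() for _ in range(3)],0)-f0;print(np.round(tip,4),round(bot.get_time_s(),2),np.round(F,1),round(bot.get_ft_torque()[0]+.39,2))
    if np.linalg.norm(F)>11: print("STOP");break
    if tip[1]<.048 and abs(bot.get_ft_torque()[0]+.39)<.15 and abs(F[2])<1.2: print("unloaded");break
cv2.imwrite("pics/s5.png",cv2.resize(imaging.get_image("side")[100:320,240:500],(520,440)))
E
```

```text
[0.0152 0.0941] 17.46 [-0.4  2.2 -5.6] -0.84
[0.0137 0.0912] 17.84 [-0.3  1.3 -5.6] -0.81
[0.0122 0.0882] 18.23 [-0.6  1.3 -4.4] -0.76
[0.0108 0.0853] 18.61 [-0.2  0.6 -3.5] -0.52
[0.0093 0.0824] 18.99 [ 0.   1.  -2.9] -0.38
[0.0078 0.0795] 19.38 [-0.4  0.7 -3.4] -0.54
[0.0063 0.0765] 19.76 [-0.2  0.4 -3.2] -0.43
[0.0049 0.0736] 20.14 [-0.8  0.4 -4.1] -0.46
[0.0034 0.0707] 20.52 [-0.1  1.4 -3.4] -0.45
[0.0019 0.0677] 20.91 [-0.4  1.  -3.9] -0.45
[0.0004 0.0648] 21.29 [ 1.   0.6 -3.8] -0.53
[-0.001   0.0619] 21.68 [-0.7  0.1 -3.1] -0.49
[-0.0025  0.0589] 22.06 [-1.2  1.8 -3.2] -0.48
[-0.004  0.056] 22.44 [-0.   1.3 -2.4] -0.48
[-0.004  0.054] 22.73 [-0.7 -0.1 -3.2] -0.63
[-0.004  0.052] 23.02 [-0.4 -1.8 -3.5] -0.7
[-0.004  0.05 ] 23.3 [-0.8 -2.9 -1.9] -0.81
[-0.004  0.048] 23.58 [-1.4 -2.7 -3.8] -0.75
[-0.004  0.046] 23.87 [-1.4 -2.2 -3.7] -0.76
[-0.004  0.044] 24.15 [-1.3 -2.4 -2.9] -0.77
[-0.004  0.042] 24.43 [-0.9 -2.6 -3.4] -0.81
[-0.004  0.04 ] 24.72 [-0.9 -2.  -3.3] -0.77
[-0.004  0.038] 25.0 [-1.3 -0.9  0.3] -0.2
[-0.004  0.036] 25.28 [-0.9  0.1  0.2] -0.21
[-0.004  0.034] 25.57 [-0.4 -0.5  0.1] -0.16
```

View pics/s5.png

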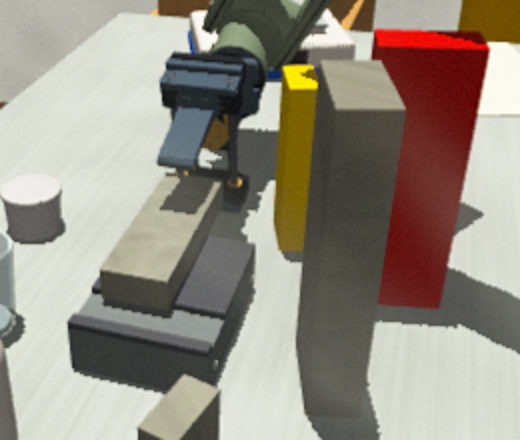

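The slab lies flat on the deck with its head (190,190) overhanging, and the support finger unloaded at tip z ≈ 0.038. I withdraw along the finger direction, then rise.

```bash
python3 - <<'E'
from h import *
P,R=tool(np.array([-.004,.0335]),76,-1)
for d in (.04,.08,.11):
    bot.line_to(P-d*R[:,2],R,rate=.05);print(np.round(bot.get_wrist_force(),1))
p=bot.get_eef_pos();bot.line_to([p[0],p[1],p[2]+.15],R,rate=.15)
bot.sleep(.5);print(bot.get_time_s(),bot.get_eef_pos())
cv2.imwrite("pics/s6.png",imaging.get_image("side"));t=imaging.get_image("top");cv2.imwrite("pics/t6.png",t)
s=cv2.imread("pics/s6.png")
cv2.imwrite("pics/c6.png",np.hstack([cv2.resize(s[100:320,190:450],(473,400)),cv2.resize(t[150:260,270:400],(327,277))[:277] if 0 else cv2.resize(t[100:260,270:400],(325,400))]))
E
```

```text
[-1.  -0.3  0.2]
[ 0.8 -0.5  0.6]
[ 1.  -0.1 -0.6]
29.9167 [ 0.57495539 -0.1210766   0.25943223]
```

View pics/c6.png

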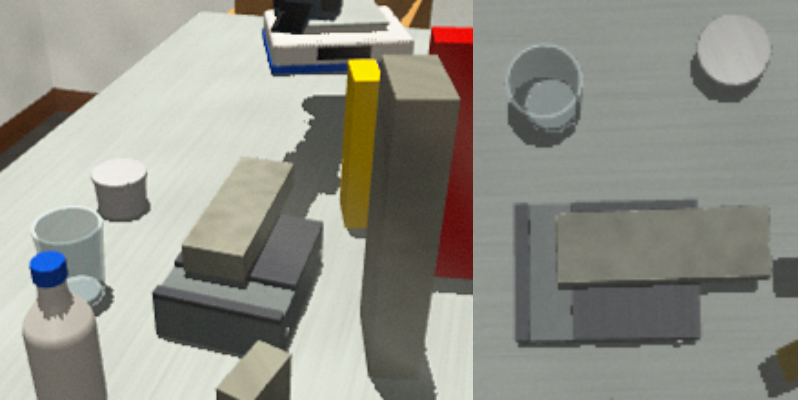

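The slab lies on the deck and its head overhangs the deck end by about 30%. In c6, the slab's corners in the top part are about (557,213), (769,206), (771,276) and (559,284). I check these in numbers.

```bash
python3 - <<'E'
from h import *
w=np.array([ray("top",((u-473)/2.5+270,v/2.5+100),.08) for u,v in[(557,213),(769,206),(771,276),(559,284)]])
c=w.mean(0);e=(w[1]+w[2]-w[0]-w[3])/2
print("centre",np.round(c,4),"len",np.linalg.norm(e),"width",np.linalg.norm(w[0]-w[3]),"ang",np.degrees(np.arctan2(e[1],e[0])),"stage y off",c[0]-.5585,"foot y",(w[0]+w[3])[1]/2,"-> stage x",.03+(w[0]+w[3])[1]/2-.1205)
a,b=cv2.imread("pics/top0.png"),cv2.imread("pics/top6.png") if 0 else cv2.imread("pics/t6.png")
d=cv2.absdiff(a,b).max(2)
for n,(u,v) in dict(tin=(374,121),beaker=(299,133),offcut=(248,238),bottle=(236,168)).items(): print(n,d[v-18:v+18,u-18:u+18].mean().round(1))
E
```

```text
centre [0.5741 0.0396 0.08  ] len 0.17867659684590792 width 0.06059628269217663 ang -89.90323919640485 stage y off 0.01561658846300451 foot y 0.12891296580959144 -> stage x 0.03841296580959144
tin 19.2
beaker 16.7
offcut 17.0
bottle 16.1
```

```bash
python3 - <<'E'
from h import *
a,b=cv2.imread("pics/top0.png",0),cv2.imread("pics/t6.png",0)
for n,(u,v) in dict(tin=(374,121),beaker=(299,133),offcut=(248,238),bottle=(236,168)).items():
    r=cv2.matchTemplate(b[v-30:v+30,u-30:u+30],a[v-20:v+20,u-20:u+20],cv2.TM_CCOEFF_NORMED);print(n,np.array(cv2.minMaxLoc(r)[3])-10,r.max().round(2))
print(bot.get_time_s(),bot.get_wrist_force());bot.sign_off()
E
```

```text
tin [0 0] 1.0
beaker [0 0] 1.0
offcut [0 0] 1.0
bottle [0 0] 1.0
30.0167 [-0.08860148  0.4900955   0.31383182]
the job is handed in; nothing more can be done
```

The slab is lying flat on the deck with its head past the open end, and I handed the job in at 30.0 s.

**How it went:** One fingertip pushed the slab past its balance point. The other then took its weight at about 13°, when the wrist force changed sign smoothly, and let it down in small steps. Wrist force readings after each step stayed under about 6 N. After the slab came to rest I drew the gripper back along the finger direction and raised it clear.

**Last checks, from the top camera before hand-in:**

| Check | Measured | Allowed |
|---|---|---|
| Direction of slab | −89.9° in the world frame, within about 2° of the stage | within 0.2 rad (11°) |
| Centre off the stage's middle line | about 16 mm | 35 mm |
| Foot (`slab_toe` x in the stage frame) | about 38 mm | 15 to 72 mm |
| Bystanders moved | 0 pixels, all four | 20 mm |

- **Flatness:** with the slab's top face taken at 80 mm, its outline came out at 179 × 61 mm, close to its real 180 × 60 mm. I did not measure its tilt directly.
- **Robot clear:** wrist force was under 0.6 N, and the final picture shows no contact with the slab.
- **One check disagreed:** a plain image difference around the bystanders was 16 to 19 grey levels, probably from a change in brightness. Template matching on the same spots scored 1.00 with no shift.

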